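# Rock the tight heating block out of the dry bath and hold it clear

### The job

The aluminium heating block sits tight in the well of the small dry bath (block heater). Take the block by its black handle and rock it well over to its left, then its right, and so on, working it upward a little with each rock until it comes free; do not pull it straight out, for the dry bath must stay standing on the bench where it is, and leave everything else alone. Finish still holding the block by its handle, upright and still, just clear of the dry bath, about a finger's breadth above its well: the program ends while holding it.

Things in the scene. Friction and masses are not known exactly. Their poses are not given: they have to be found in the camera images.
- bath: The dry bath: pale housing 190 mm (x) by 150 mm (y) by 80 mm high, about 1.2 kg, loose on the bench on rubber feet. Origin: centre of its underside; z up, x from its sloping control panel (front, towards the robot) to its rear, y to its left. The flat deck round the well is 80 mm up.
- well (a point): Centre of the well's mouth, level with the deck (80 mm above the bath's underside, 30 mm behind its middle); axes as the bath's. The well is 73 mm (x) by 59 mm (y) and 26 mm deep.
- spring_left (a point): Where the bronze spring strip in the well's left (+y) wall, 9 mm below the deck, presses on the block with about 16 N. It and its twin grip the block by friction until the block has risen about 17 mm. A straight pull must beat both at once (about 20 N): it lifts the whole dry bath off the bench.
- spring_right (a point): The same on the right (-y). Rocking the block about its x axis slides one side up while the other stays or slides down, so little lift is needed, as long as its middle rises less than 28 mm per radian rocked: e.g. 2 to 4 mm on each swing from 6 degrees left to 6 right or back.
- block_foot (a point): Centre of the block's underside; fully home it is 26 mm below the deck. Block: aluminium, 70 mm (x) by 56 mm (y) by 32 mm, 0.3 kg, 2 x 4 tube holes, 1.5 mm play all round in the well. Axes as the bath's when home. Home, it rocks about x some 6 degrees (0.1 rad) either way on its lower edge, farther as it rises. Rocked left = handle over to +y.
- block_grip (a point): Centre of the block's black handle: a flat-sided bar 60 mm long (block's x), 16 mm thick (y), 28 mm high, on two short posts. This point is 60 mm above the block's underside and 28 mm above its top face. Pinch it firmly across its 16 mm, from above; nothing stands beside it above the deck. Axes as the block's.
- spare_block: A second aluminium block, 70 x 56 x 32 mm, without a handle, standing on the bench beside the dry bath; not to be moved. Origin: centre of its underside.
- dishes: Stack of three closed culture dishes, 90 mm across, 45 mm high, on the bench beside the dry bath; not to be moved. Origin: centre of its underside.
- tube_rack: White tube rack, 206 x 106 mm, 46 mm high over its tubes; not to be moved. Origin: centre of its underside.
- tip_box: Box of pipette tips, 124 x 84 mm, 87 mm high; not to be moved. Origin: centre of its underside.
- media_bottle: Clear bottle with a screw cap, 68 mm across, 115 mm high; not to be moved. Origin: centre of its underside.
- stain_bottle: Small amber bottle with a black cap, 52 mm across, 90 mm high; not to be moved. Origin: centre of its underside.
- loop_cup: White cup with wire loops standing in it, 72 mm across, 92 mm high, 200 mm with the wires; not to be moved. Origin: centre of its underside.

How it is judged:
By the outcome, as a careful person would: the job done as asked, in the order asked, and still so for the second after the job is handed in, while the arm keeps its last pose, push and grip.
It also fails if it takes over 45 s, if anything falls off the work surface, if the arm or the gripper's body presses on something with over 40 N, if the wrist force passes 120 N, or if a joint passes its speed limit or range.

### The arm

A 6-joint arm with a two-finger parallel gripper is mounted at the origin on the work surface. World frame = base frame: x ahead of the robot, y to its left, z up, the work surface at z = 0. Lengths are in mm, angles in rad, forces in N, time in s.
With the tool pointing down it reaches from about 300 to 775 mm from the base axis. Payload 14.6 kg.
Tool frame: the origin (TCP) lies between the finger pads; the fingertips stand 22 mm ahead of it and the grasp point (between the pads) lies 3 mm ahead of it (manip.tcp_to_tips is the distance from the TCP to the fingertips, in mm); y points along the fingers, z is the direction in which the jaws open and shut, and the axes are right-handed (so a half turn about y gives the same grasp; the last joint's range is limited). The gripper opens to 94 mm and grips with 3 to 60 N. Pads are 16 mm wide; open, the fingers measure 119 mm over their backs; the gripper's body (75 mm by 177 mm) begins 78 mm behind the grasp point.
Start: joints at [-0.067, 0.3, 1.521, -0, 1.321, -0.067], TCP at [549.99, -0.002, 187.646] pointing down, gripper open.
Joint ranges: [-3.03, 3.03], [-0.79, 2.21], [0.23, 2.52], [-1.04, 4.18], [0, 3.07], [-2.55, 2.55]. Speed limits (rad/s): [2.22, 2.22, 2.57, 3.14, 3.14, 3.14].

### API

Orientations are given as [roll, pitch, yaw] about the fixed x, y, z axes, in that order (R = Rz(yaw) Ry(pitch) Rx(roll)).
In Python, from cell import manip gives the robot as it stands.
- The arm moves only by the shell command python3 -m jog 'ROWS' [OPENING] [FORCE]. ROWS is JSON, one flat list of numbers, 6 for each row, row after row: the shift along the tool's x, y, z in mm, then the turn, a rotation vector about the tool's x, y, z in degrees. A call has 1 to 10 rows; each row is the pose to reach, as a shift and turn from the pose commanded when the call began, along the tool's axes at that moment; what a row does not reach only later rows make up. A row lasts 1/12 s, in which the tool goes at most 41.7 mm and 7.16 degrees, less where a joint would pass 70% of its speed; a pose out of reach is approached as far as the arm can. A call with a gripper value outside its range is refused whole. OPENING is the finger opening in mm, from 0 to 94, set as the call begins (- or left out, the last holds). The fingers move at their own pace and stop on an object; FORCE is the grip in N (left out, the last holds). Time passes only in rows, so rows that repeat a pose let the fingers close. It gives the time, the measured TCP pose, the force and the opening at its end, in the units of the state.
- manip.read_state(): the state, without advancing time (a new reading comes with each control period).
- manip.camera(name): name is "scene" or "side" or "wrist"; returns a dict with "img" (384x512x3 uint8, red, green, blue), "intrinsics" (3x3 intrinsics, pixels), "origin" and "orientation" of the camera in the world. Camera axes: x right, y down, z forward; pixel columns grow to the right and rows downward; lengths in mm; the calibration is good to about 2 mm. A picture is of the moment at which its call begins. There is no depth.
- manip.sign_off(): hands the job in, once; it reports no verdict.
Trained networks look in a picture, given as the dict that the camera call returned (one of the last four; its "shot" number tells which), for a name from the list of things; names that differ only in an ending like _2 or _b are one class to them, and where a whole thing is asked for, a point or a joint stands for the part that bears it (a point fixed in the world has none). Each returns a list of dicts, best first, with "score" (0 to 1); they miss things now and then, are a little off and sometimes report something else, mostly with a low value. They report only what shows in the picture. A call takes as long as a camera call.
- manip.masks_of(thing, picture): "pixels" (384x512 bool, what is visible of it) and "xy" ([column, row] in pixels, amid what is visible of it).
- manip.tip_of(thing, picture): "xy" ([column, row] in pixels: a listed point, or the origin of a listed thing).
The state is a dict: "clock": time; "joints": joint angles; "qd": joint speeds; "effort": joint torques, N m; "eef_pos": TCP position; "eef_rot": TCP orientation; "wrist_force": force on the tool from outside, world axes, zero at the start; "moment": the same for the moment, N m; "finger_gap": finger opening in mm.
Only numpy, scipy, OpenCV 4.12 (cv2) and the standard library are available. Lean on these libraries where they do the work, as an engineer would, in place of code of your own. Each camera call takes 0.05 s, during which the arm holds its last target.

## Working session

There is one attempt and no reset: what is moved stays moved. The work goes in short steps, Python scripts to look and compute and a shell command to move; the robot and the scene stay as the last step left them, time stands still between calls to the robot, and variables do not carry over. Pictures are saved under pics/ and viewed, and the job is handed in when it is done.

```bash
ls; mkdir -p pics; python3 - <<'E'
from cell import manip
import cv2,numpy as np
print(manip.read_state())
for n in ["scene","side","wrist"]:
    p=manip.camera(n); cv2.imwrite(f"pics/{n}0.png",p["img"][:,:,::-1])
    print(n,p["intrinsics"],p["origin"],p["orientation"])
    for t in ["block_grip","well","bath","spring_left","spring_right","block_foot"]:
        print(t,[(round(r["score"],2),np.round(r["xy"],1)) for r in manip.tip_of(t,p)][:2])
E
```

```text
pics
{'clock': 0.0, 'joints': array([-6.66375536e-02,  3.00468827e-01,  1.52162796e+00,  3.16910941e-06,
        1.32066252e+00, -6.65943458e-02]), 'qd': array([-2.79470204e-04, -7.91329930e-06,  8.92768750e-04, -2.16462429e-03,
        6.15767015e-04, -4.07522581e-04]), 'effort': array([-1.53750298e-03, -5.31805658e+01, -3.52735734e+01,  7.07558286e-02,
        2.43994006e-02, -4.79655944e-05]), 'eef_pos': array([ 5.49706608e+02, -3.12038828e-03,  1.87067752e+02]), 'eef_rot': array([-1.57196019e+00,  8.06979361e-05, -1.57084037e+00]), 'wrist_force': array([-1.08146532,  0.30173532, -0.71943723]), 'moment': array([-0.00340368, -0.00590565, -0.06212631]), 'finger_gap': 94.22761259798415}
scene [[406.13074571   0.         251.64061204]
 [  0.         406.13074571 191.87239152]
 [  0.           0.           1.        ]] [1052.52984702  423.63771495 1145.10160154] [-2.58778656e+00  7.09235963e-04  2.25229543e+00]
block_grip [(0.69, array([248.9, 199.7]))]
well [(0.85, array([247.1, 206.4]))]
bath [(0.57, array([256.4, 211.3]))]
spring_left [(0.67, array([251.4, 208.6])), (0.64, array([25
[... 404 characters left out ...]
array([245.2, 203.1])), (0.54, array([242.4, 191.9]))]
bath [(0.29, array([243.7, 204.8]))]
spring_left [(0.77, array([237.7, 208.6])), (0.22, array([270.3, 201.7]))]
spring_right [(0.78, array([243.9, 199.2]))]
block_foot [(0.92, array([239. , 206.3]))]
wrist [[267.04553451   0.         259.14849916]
 [  0.         267.04553451 191.48131996]
 [  0.           0.           1.        ]] [549.74873848  68.47984465 385.29560987] [ 2.89895280e+00 -3.02159581e-04 -1.04791043e-03]
block_grip [(0.81, array([297.2, 167.7]))]
well []
bath []
spring_left [(0.81, array([294.5, 137.6]))]
spring_right [(0.64, array([290. , 184.1]))]
block_foot [(0.91, array([288.9, 155.8])), (0.19, array([295.8, 167.4]))]
```

View pics/scene0.png

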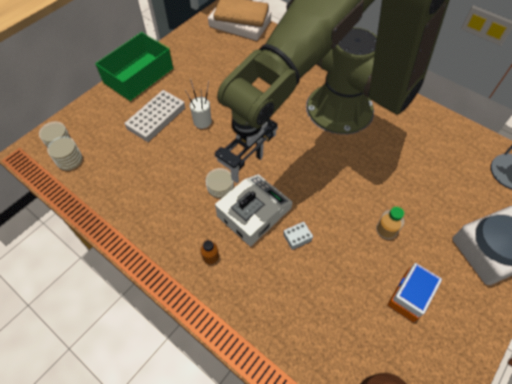

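View pics/side0.png

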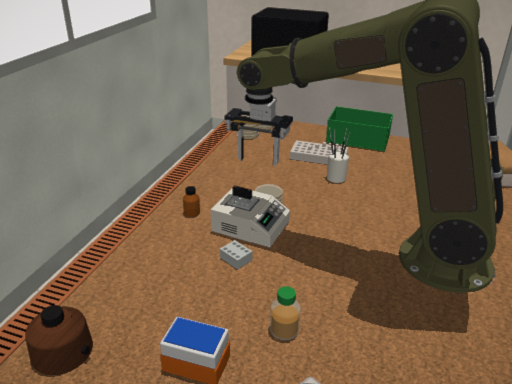

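View pics/wrist0.png

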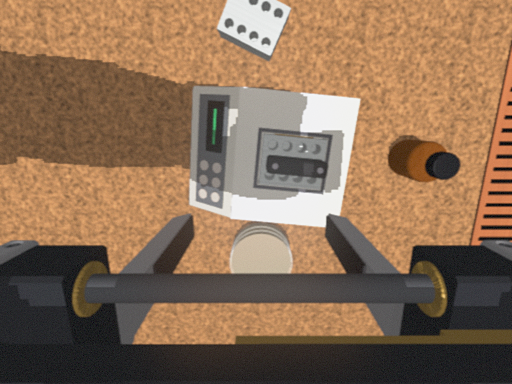

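```bash
cat > h.py <<'E'
from cell import manip
import cv2,numpy as np
from scipy.spatial.transform import Rotation as R
def proj(p,X):
    M=R.from_euler("xyz",p["orientation"]).as_matrix()
    c=(np.atleast_2d(X)-p["origin"])@M
    q=c@np.array(p["intrinsics"]).T
    return q[:,:2]/q[:,2:]
def onplane(p,uv,z):
    M=R.from_euler("xyz",p["orientation"]).as_matrix()
    d=M@np.linalg.inv(p["intrinsics"])@np.array([uv[0],uv[1],1.])
    o=np.array(p["origin"]); return o+d*(z-o[2])/d[2]
def tri(obs):
    A=[];b=[]
    for p,uv in obs:
        M=R.from_euler("xyz",p["orientation"]).as_matrix()
        d=M@np.linalg.inv(p["intrinsics"])@np.array([uv[0],uv[1],1.]);d/=np.linalg.norm(d)
        P=np.eye(3)-np.outer(d,d);A.append(P);b.append(P@p["origin"])
    return np.linalg.lstsq(np.vstack(A),np.hstack(b),rcond=None)[0]
E
python3 - <<'E'
from h import *
ps={n:manip.camera(n) for n in ["scene","side","wrist"]}
for t in ["block_grip","block_foot","spring_left","spring_right","well"]:
    obs=[]
    for n,p in ps.items():
        r=manip.tip_of(t,p)
        print(t,n,[(round(a["score"],2),np.round(a["xy"],1)) for a in r])
        r=[a for a in r if not (t=="spring_right" and n=="scene" and a["xy"][0]>300)]
        if r: obs.append((p,r[0]["xy"]))
    if len(obs)>1:
        X=tri(obs); print(t,np.round(X,1),[np.round(proj(p,X)[0]-uv,1) for p,uv in obs])
p=ps["wrist"]
m=manip.masks_of("block_grip",p)
for a in m[:2]:
    ys,xs=np.nonzero(a["pixels"]);print(a["score"],a["xy"],len(xs),xs.min(),xs.max(),ys.min(),ys.max())
c=p["img"][70:240,170:380,::-1]
cv2.imwrite("pics/wcrop.png",cv2.resize(c,None,fx=3.6,fy=3.4,interpolation=cv2.INTER_CUBIC))
E
```

```text
block_grip scene [(0.8, array([249.3, 202.2])), (0.57, array([212.8, 257. ])), (0.23, array([258. , 211.1]))]
block_grip side [(0.65, array([244.8, 191.4]))]
block_grip wrist [(0.59, array([295.8, 166.6]))]
block_grip [584.5  29.8 111.4] [array([-1.1, -2.4]), array([-2.3,  1.1]), array([-3. , -2.6])]
block_foot scene [(0.57, array([246.9, 208.2]))]
block_foot side [(0.92, array([237.8, 207.3]))]
block_foot wrist [(0.95, array([289.7, 154.6]))]
block_foot [590.9  33.1  63.2] [array([0.9, 1.6]), array([ 2.3, -0.8]), array([3.6, 1.1])]
spring_left scene [(0.84, array([255.4, 211. ])), (0.6, array([410.5, 293.7]))]
spring_left side [(0.75, array([234.8, 207.8]))]
spring_left wrist [(0.68, array([296.6, 135.9]))]
spring_left [591.5  59.9  78.1] [array([-0.9,  1.5]), array([ 1.8, -1. ]), array([-0.4, -2.7])]
spring_right scene [(0.85, array([246.3, 199.8])), (0.25, array([158. , 119.8]))]
spring_right side [(0.77, array([244.8, 200.2]))]
spring_right wrist [(0.78, array([289.5, 182.8]))]
spring_right [580.9  10.3  79.4] [array([-2.3,  1.1]), array([ 1.2, -1.4]), array([-3.6, -6. ])]
well scene [(0.58, array([245.9, 208.8]))]
well side [(0.69, array([241.7, 201.7]))]
well wrist []
well [592.1  26.6  73.1] [array([-0.1, -1.5]), array([-1.2,  0.9])]
0.79 [296.0, 161.5] 3262 260 328 133 188
```

View pics/wcrop.png

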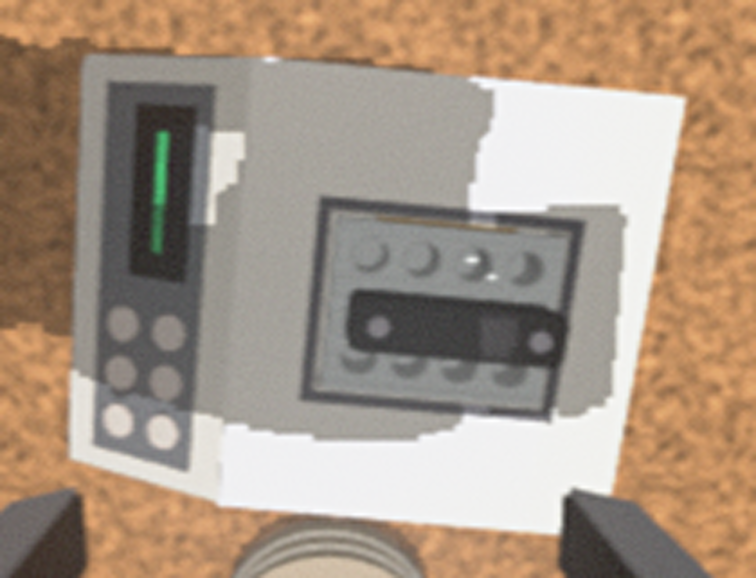

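```bash
python3 - <<'E'
from h import *
p=manip.camera("wrist")
f=lambda u,v:(u/3.6+170-.4,v/3.4+70-.4)
def go(name,c,z):
    P=np.array([onplane(p,f(*q),z)[:2] for q in c])
    print(name,np.round(P,1).tolist(),"c",np.round(P.mean(0),1),"len",np.round(np.linalg.norm(P-np.roll(P,-1,0),axis=1),1),
     "yaw",np.round(np.degrees([np.arctan2(*(P[1]-P[0])[::-1]),np.arctan2(*(P[2]-P[3])[::-1])]),1))
go("well",[(322,198),(584,222),(548,420),(303,400)],80)
go("top",[(350,290),(567,310),(563,367),(348,347)],128)
go("deck",[(250,58),(685,97),(612,535),(218,505)],80)
E
```

```text
well [[549.7, 65.8], [631.2, 58.1], [623.7, -9.2], [543.5, -2.0]] c [587.   28.2] len [81.8 67.6 80.6 68.1] yaw [-5.5 -5.1]
top [[557.2, 41.0], [615.4, 35.3], [615.3, 18.8], [556.7, 24.7]] c [586.1  29.9] len [58.5 16.5 58.9 16.3] yaw [-5.6 -5.7]
deck [[528.3, 108.9], [659.1, 97.0], [647.7, -51.7], [514.7, -40.2]] c [587.4  28.5] len [131.3 149.2 133.5 149.7] yaw [-5.2 -4.9]
```

```bash
python3 -m jog '[-6,0,8,0,-7,0, -12,0,16,0,-14,0, -20,0,24,0,-21,0, -26,0,32,0,-28,0, -30,0,36.4,0,-35,0, -30,0,36.4,0,-42,0, -30,0,36.4,0,-49,0, -30,0,36.4,0,-56,0, -30,0,36.4,0,-63,0, -30,0,36.4,0,-70,0]' 50 30 && python3 -m jog '[0,0,0,0,-7,0, 0,0,0,0,-14.6,0, 0,0,0,0,-14.6,0, 0,0,0,0,-14.6,0]'
python3 - <<'E'
from h import *
s=manip.read_state();print(s["eef_pos"],s["eef_rot"],s["joints"],s["clock"])
p=manip.camera("wrist");cv2.imwrite("pics/w1.png",p["img"][:,:,::-1])
M=R.from_euler("xyz",s["eef_rot"]).as_matrix();print(M.round(3))
for t in ["block_grip","block_foot","well"]: print(t,[(round(a["score"],2),np.round(a["xy"],1)) for a in manip.tip_of(t,p)])
E
```

```text
clock: 2.88
eef_pos: [586.4, 30.0, 187.6]
eef_rot: [-1.571, 0.0, -0.343]
wrist_force: [0.5, 0.0, 0.5]
finger_gap: 50.2
clock: 3.22
eef_pos: [586.4, 30.0, 187.6]
eef_rot: [-1.571, 0.0, -0.097]
wrist_force: [0.2, 0.5, -0.6]
finger_gap: 50.2
[586.40149539  29.98910114 187.60512892] [-1.57079129e+00  2.68451709e-05 -9.74908411e-02] [-1.12807693e-02  3.83134116e-01  1.41007644e+00  7.50961229e-06
  1.34840841e+00 -1.48458791e+00] 3.2167
[[ 0.995 -0.     0.097]
 [-0.097  0.     0.995]
 [-0.    -1.     0.   ]]
block_grip [(0.86, array([256.9, 194.8]))]
block_foot [(0.81, array([256.8, 180.4]))]
well []
```

View pics/w1.png

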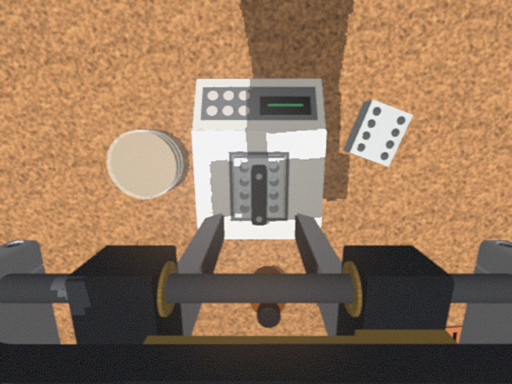

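```bash
python3 - <<'E'
from h import *
p=manip.camera("wrist");s=manip.read_state()
g=p["img"][150:235,225:295,::-1]
cv2.imwrite("pics/c2.png",cv2.resize(g,None,fx=7,fy=7,interpolation=cv2.INTER_CUBIC))
M=R.from_euler("xyz",s["eef_rot"]).as_matrix()
print("grip plane114, tool frame",(M.T@(onplane(p,manip.tip_of("block_grip",p)[0]["xy"],114)-s["eef_pos"])).round(1))
def T(u,v,z): return (M.T@(onplane(p,(u,v),z)-s["eef_pos"])).round(1)
dark=(p["img"].max(2)<60)
for r in range(165,226,5):
    xs=np.nonzero(dark[r,245:275])[0]+245; print(r,xs.min() if len(xs) else None,xs.max() if len(xs) else None,len(xs))
for u,v in [(251.5,167),(267,167),(251.5,223),(267,223)]: print(T(u,v,128))
E
```

```text
grip plane114, tool frame [ 2.4 73.7 -0.8]
165 None None 0
170 None None 0
175 None None 0
180 None None 0
185 None None 0
190 None None 0
195 None None 0
200 None None 0
205 None None 0
210 None None 0
215 None None 0
220 None None 0
225 None None 0
[-30.3  59.7  -8.4]
[-30.3  59.7   6.6]
[27.4 59.7 -8.9]
[27.4 59.7  6.9]
```

View pics/c2.png

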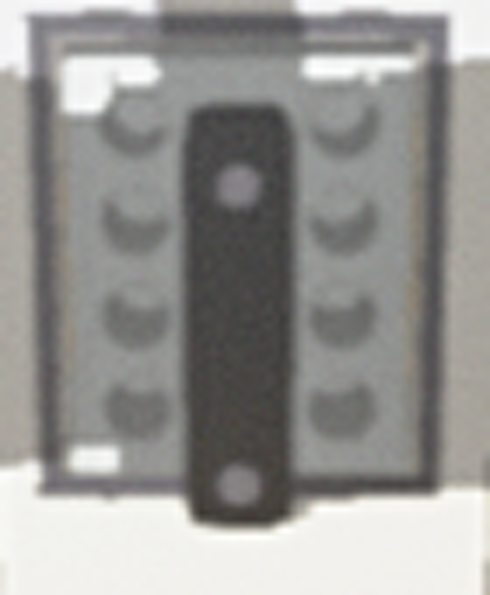

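```bash
python3 -m jog '[-1.5,12,-0.8,0,0,0, -1.5,26,-0.8,0,0,0, -1.5,40,-0.8,0,0,0, -1.5,54,-0.8,0,0,0, -1.5,64,-0.8,0,0,0, -1.5,69,-0.8,0,0,0, -1.5,70.5,-0.8,0,0,0, -1.5,70.5,-0.8,0,0,0]' && python3 -m jog '[0,0,0,0,0,0, 0,0,0,0,0,0, 0,0,0,0,0,0, 0,0,0,0,0,0, 0,0,0,0,0,0, 0,0,0,0,0,0]' 5 50
python3 - <<'E'
from h import *
s=manip.read_state();print(s["eef_pos"],s["wrist_force"],s["moment"],s["finger_gap"])
for n in ["side","scene","wrist"]:
    p=manip.camera(n);cv2.imwrite(f"pics/{n}3.png",p["img"][:,:,::-1])
    if n!="wrist":
        c=proj(p,[587,29,100])[0].astype(int);g=p["img"][c[1]-70:c[1]+70,c[0]-90:c[0]+90,::-1];cv2.imwrite(f"pics/{n}3c.png",cv2.resize(g,None,fx=4,fy=4,interpolation=cv2.INTER_CUBIC))
E
```

```text
clock: 4.18
eef_pos: [584.9, 29.3, 117.3]
eef_rot: [-1.571, -0.0, -0.095]
wrist_force: [-0.2, 0.5, 0.3]
finger_gap: 50.3
clock: 4.68
eef_pos: [584.9, 29.3, 117.3]
eef_rot: [-1.571, -0.0, -0.094]
wrist_force: [0.1, 0.6, 0.0]
finger_gap: 13.6
[584.87456113  29.33482767 117.28776723] [0.13760559 0.58215317 0.01454608] [ 0.08759395 -0.06402885 -0.01841154] 13.577710262455295
```

View pics/side3c.png

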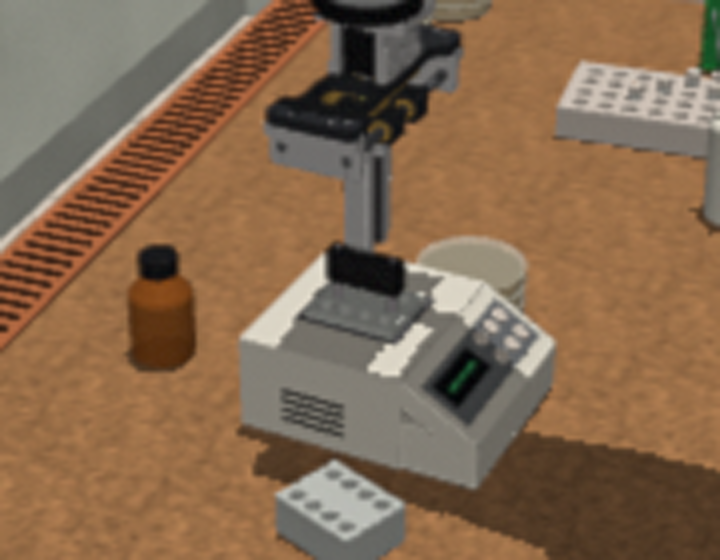

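View pics/wrist3.png

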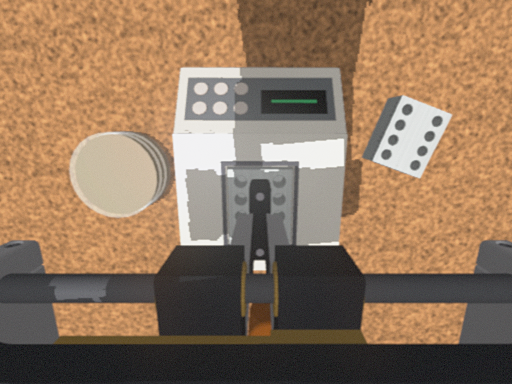

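```bash
python3 - <<'E'
from h import *
s=manip.read_state();print(s["clock"],s["eef_pos"],s["finger_gap"],s["wrist_force"],s["eef_rot"])
M=R.from_euler("xyz",s["eef_rot"]).as_matrix()
pts=[s["eef_pos"]+M@np.array(v) for v in [(0,22,0),(0,-19,0),(0,-75,0)]]
for n in ["side","scene"]:
    p=manip.camera(n)
    img=p["img"][:,:,::-1].copy();c=proj(p,[587,29,110])[0].astype(int)
    o=c-[60,50];g=cv2.resize(img[o[1]:o[1]+100,o[0]:o[0]+120],None,fx=6,fy=6,interpolation=cv2.INTER_CUBIC)
    for q,col in zip(pts,[(0,0,255),(0,255,0),(255,0,0)]):
        u=((proj(p,q)[0]-o)*6).astype(int);cv2.circle(g,tuple(int(x) for x in u),4,col,-1)
    cv2.imwrite(f"pics/{n}4.png",g)
E
```

```text
4.8333 [584.83665943  29.32535836 117.17553023] 5.360265198216003 [-0.28489609  0.42330412  0.64610105] [-1.57080042e+00 -4.62625456e-05 -9.42871791e-02]
```

View pics/side4.png

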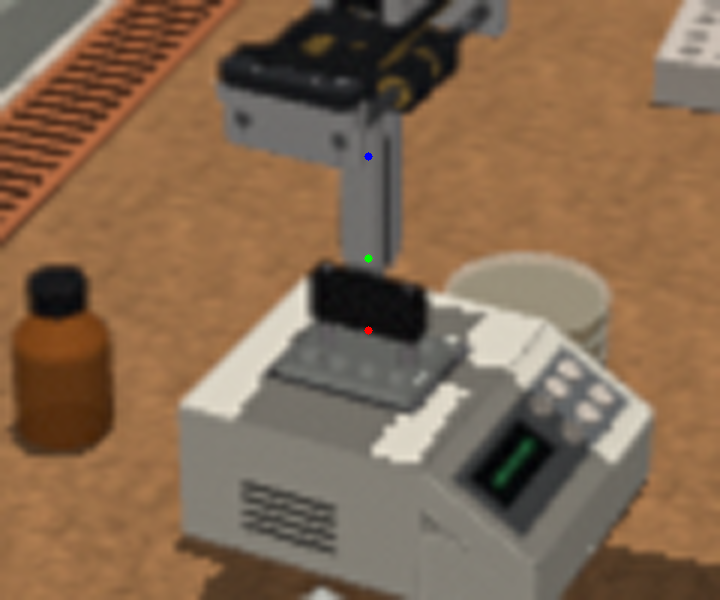

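View pics/scene4.png

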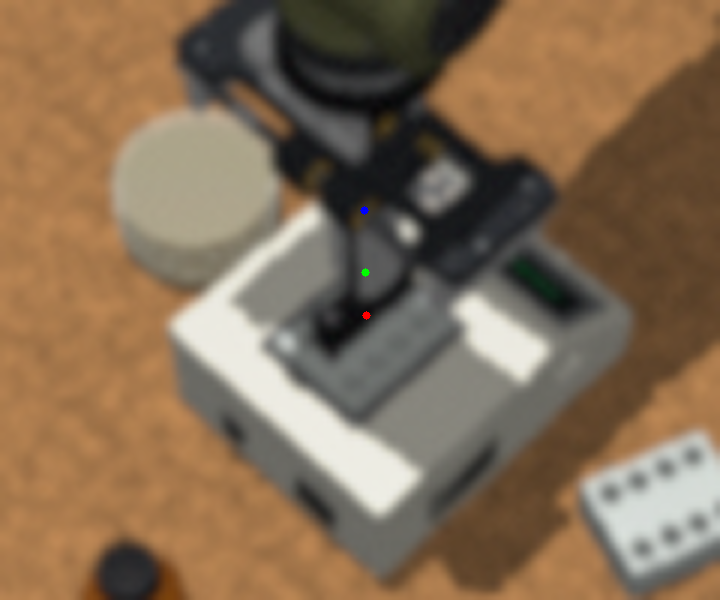

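```bash
python3 - <<'E'
from h import *
print(manip.tcp_to_tips,[a for a in dir(manip) if a[0]!="_"])
s=manip.read_state();print(s["clock"],s["eef_pos"],s["finger_gap"],s["wrist_force"])
p=manip.camera("wrist");cv2.imwrite("pics/w5.png",p["img"][:,:,::-1])
M=R.from_euler("xyz",s["eef_rot"]).as_matrix()
for v in [(0,22,0),(0,3,0),(0,0,0),(0,-19,0)]: print(v,proj(p,s["eef_pos"]+M@np.array(v)))
print(p["origin"],p["orientation"])
E
```

```text
22.0 ['Unreachable', 'camera', 'masks_of', 'read_state', 'sign_off', 'tcp_to_tips', 'tip_of']
4.9333 [584.81734057  29.34631018 117.15808425] 4.95019374559662 [ 0.17360219 -0.97204701  0.73706801]
(0, 22, 0) [[260.41601791 208.58720046]]
(0, 3, 0) [[260.54894124 215.86737196]]
(0, 0, 0) [[260.57207677 217.1344984 ]]
(0, -19, 0) [[260.73504888 226.06043265]]
[515.20567183  34.69480473 314.79045382] [ 2.89783635e+00 -9.48529320e-04  1.47549705e+00]
```

View pics/w5.png

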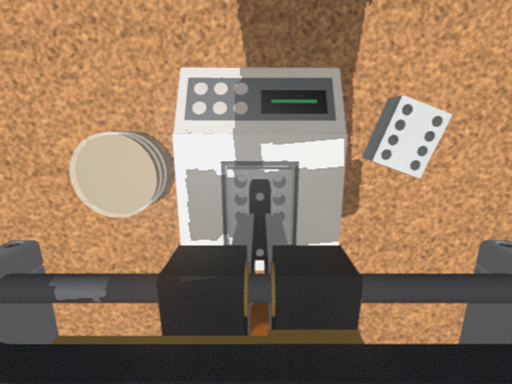

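```bash
python3 - <<'E'
from h import *
p=manip.camera("wrist")
g=p["img"][160:290,200:320,::-1];cv2.imwrite("pics/w6.png",cv2.resize(g,None,fx=4.6,fy=4.6,interpolation=cv2.INTER_CUBIC))
s=manip.read_state();print(s["finger_gap"],s["clock"])
p=manip.camera("side")
g=p["img"][140:240,190:310,::-1];cv2.imwrite("pics/s6.png",cv2.resize(g,None,fx=6,fy=6,interpolation=cv2.INTER_LANCZOS4))
E
```

```text
5.061808784919231 5.0333
```

View pics/w6.png

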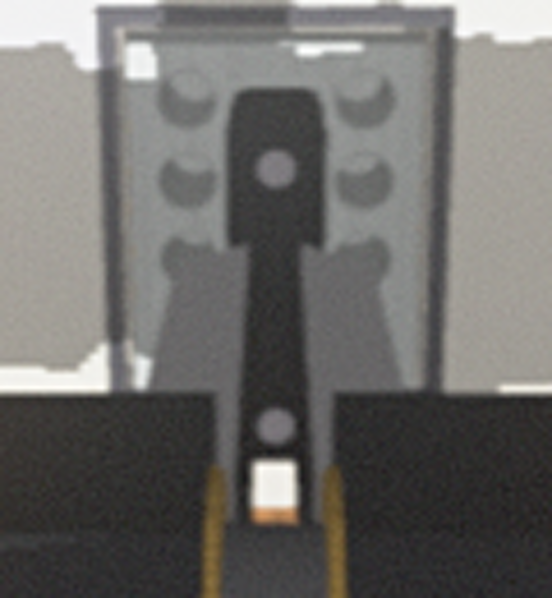

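View pics/s6.png

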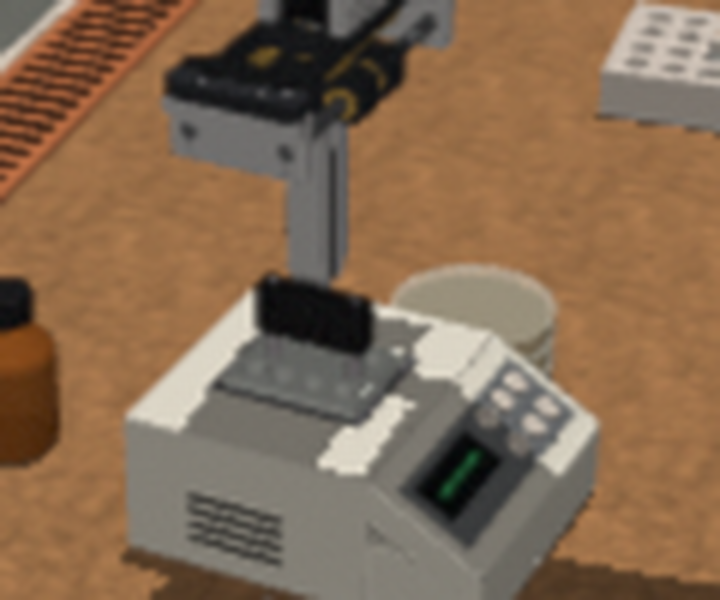

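```bash
python3 - <<'E'
from h import *
s=manip.read_state();M=R.from_euler("xyz",s["eef_rot"]).as_matrix()
ps={n:manip.camera(n) for n in ["side","scene","wrist"]}
# scene crop
p=ps["scene"];c=proj(p,[587,29,120])[0].astype(int);o=c-[50,42];print("scene o",o)
cv2.imwrite("pics/sc7.png",cv2.resize(p["img"][o[1]:o[1]+84,o[0]:o[0]+100,::-1],None,fx=7,fy=7,interpolation=cv2.INTER_LANCZOS4))
side=(190+315/6-.4,140+281/6-.4); wr=(200+274/4.6-.4,160+245/4.6-.4)
X=tri([(ps["side"],side),(ps["wrist"],wr)]);print("tip",X.round(1),"tool",(M.T@(X-s["eef_pos"])).round(1),proj(ps["side"],X)-side,proj(ps["wrist"],X)-wr, "scene",proj(p,X),(proj(p,X)-o)*7)
E
```

```text
scene o [197 156]
tip [581.3  29.7 130.8] tool [ -3.6 -13.6   0. ] [[1.43146586 0.5446549 ]] [[1.56314023 5.9146117 ]] scene [[248.77970836 195.68183365]] [[362.45795853 277.77283558]]
```

View pics/sc7.png

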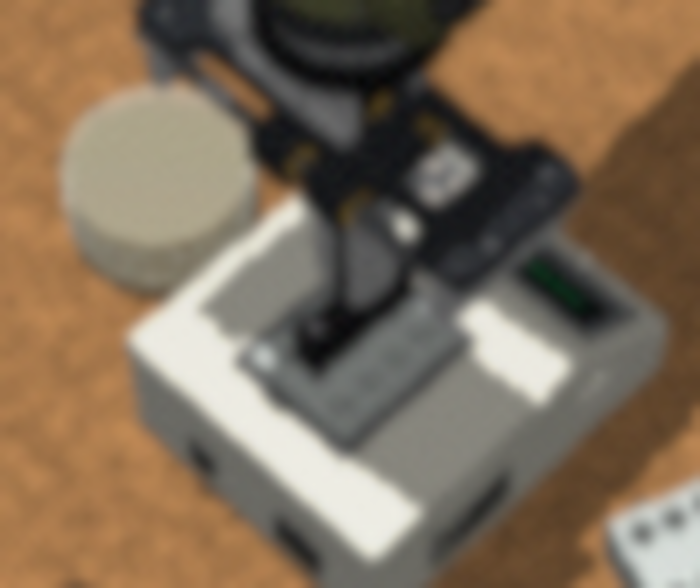

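```bash
python3 -m jog '[0,0,0,0,0,0, 0,0,0,0,0,0, 0,0,0,0,0,0, 0,0,0,0,0,0, 0,3,0,0,0,0, 0,7,0,0,0,0, 0,11,0,0,0,0, 0,15,0,0,0,0, 0,15,0,0,0,0]' 45 50
python3 - <<'E'
from h import *
s=manip.read_state();print(s["eef_pos"],s["wrist_force"],s["finger_gap"])
ps={n:manip.camera(n) for n in ["side","wrist"]}
a=ps["side"]["img"][140:240,190:310,::-1];b=ps["wrist"]["img"][150:290,170:350,::-1]
a=cv2.resize(a,(400,333),interpolation=cv2.INTER_LANCZOS4);b=cv2.resize(b,(400,311),interpolation=cv2.INTER_CUBIC)
cv2.imwrite("pics/m8.png",np.hstack([a[:311],b]))
E
```

```text
clock: 5.98
eef_pos: [584.4, 29.3, 101.0]
eef_rot: [-1.571, 0.002, -0.094]
wrist_force: [0.0, -0.6, 0.2]
finger_gap: 45.1
[584.36367658  29.33812946 100.97213641] [ 0.01208547 -0.64076965  0.22315089] 45.068487815539996
```

View pics/m8.png

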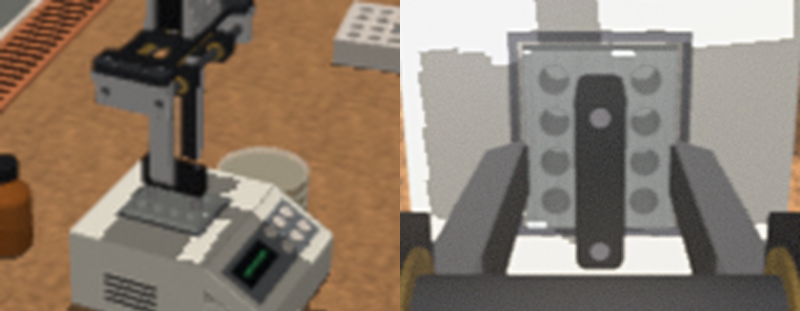

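```bash
python3 -m jog '[0,3,0,0,0,0, 0,7,0,0,0,0, 0,11,0,0,0,0, 0,14,0,0,0,0, 0,16,0,0,0,0, 0,16,0,0,0,0]'
python3 - <<'E'
from h import *
s=manip.read_state();print(s["eef_pos"],s["wrist_force"],s["finger_gap"])
ps={n:manip.camera(n) for n in ["side","wrist"]}
a=ps["side"]["img"][160:235,200:290,::-1];b=ps["wrist"]["img"][150:290,170:350,::-1]
a=cv2.resize(a,(400,333),interpolation=cv2.INTER_LANCZOS4);b=cv2.resize(b,(400,311),interpolation=cv2.INTER_CUBIC)
cv2.imwrite("pics/m9.png",np.hstack([a[:311],b]))
E
```

```text
clock: 6.58
eef_pos: [584.6, 29.4, 85.6]
eef_rot: [-1.571, 0.001, -0.094]
wrist_force: [0.2, -0.4, -0.1]
finger_gap: 44.8
[584.58623273  29.37763051  85.56431579] [ 0.17712708 -0.39747121 -0.13084827] 44.82761014692361
```

View pics/m9.png

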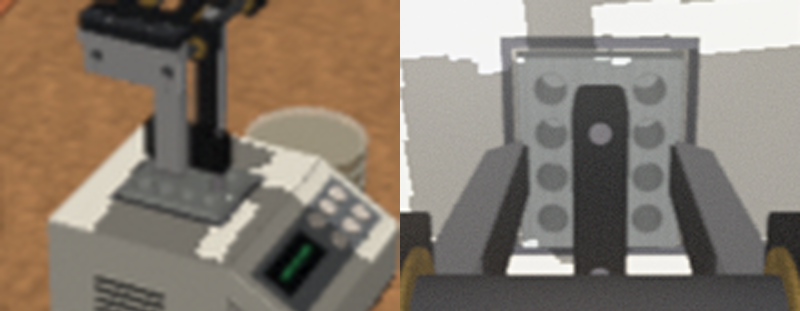

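```bash
python3 -m jog '[0,1.5,0,0,0,0, 0,2.5,0,0,0,0, 0,2.5,0,0,0,0]' && python3 -m jog '[0,0,0,0,0,0, 0,0,0,0,0,0, 0,0,0,0,0,0, 0,0,0,0,0,0, 0,0,0,0,0,0, 0,0,0,0,0,0]' 8 55
python3 - <<'E'
from h import *
ps={n:manip.camera(n) for n in ["side","wrist"]}
s=manip.read_state();print(s["eef_pos"],s["wrist_force"],s["moment"],s["finger_gap"])
a=ps["side"]["img"][160:235,200:290,::-1];b=ps["wrist"]["img"][150:290,170:350,::-1]
a=cv2.resize(a,(400,333),interpolation=cv2.INTER_LANCZOS4);b=cv2.resize(b,(400,311),interpolation=cv2.INTER_CUBIC)
cv2.imwrite("pics/m10.png",np.hstack([a[:311],b]))
E
```

```text
clock: 6.93
eef_pos: [584.8, 29.3, 83.5]
eef_rot: [-1.571, 0.0, -0.094]
wrist_force: [-0.1, 0.4, 0.1]
finger_gap: 44.7
clock: 7.43
eef_pos: [584.8, 29.4, 83.7]
eef_rot: [-1.571, -0.0, -0.094]
wrist_force: [0.3, 0.3, 0.3]
finger_gap: 15.9
[584.86186472  29.39288163  83.7085084 ] [-1.62030993  1.60940441  1.04412897] [ 0.19768959 -0.04832829 -0.06818485] 15.788247128052136
```

View pics/m10.png

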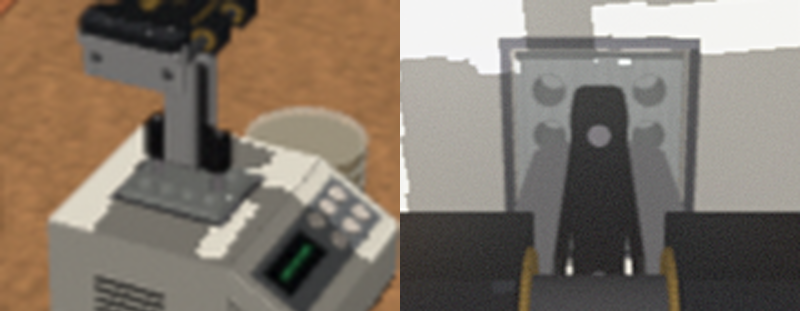

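```bash
python3 -m jog '[0,0,0,0,0,0, 0,0,0,0,0,0, 0,0,0,0,0,0, 0,0,0,0,0,0, 0,-5,0,-2,0,0, 0,-10,0,-5,0,0, 0,-15,0,-8,0,0, 0,-15,0,-8,0,0, 0,-15,0,-8,0,0]' 60 55
cat > camrel.py <<'E'
from h import *
cam=manip.camera("wrist")
s=manip.read_state();M=R.from_euler("xyz",s["eef_rot"]).as_matrix()
C=R.from_euler("xyz",cam["orientation"]).as_matrix()
print("eef",s["eef_pos"].round(2),s["eef_rot"].round(4),"F",s["wrist_force"].round(1),"gap",s["finger_gap"])
print("cam in tool",(M.T@(np.array(cam["origin"])-s["eef_pos"])).round(2),"rot",R.from_matrix(M.T@C).as_rotvec(degrees=True).round(2))
cv2.imwrite("pics/last_w.png",cam["img"][:,:,::-1])
E
python3 camrel.py; python3 - <<'E'
from h import *
p=manip.camera("side")
s=manip.read_state();M=R.from_euler("xyz",s["eef_rot"]).as_matrix()
o=np.array([190,130]);g=cv2.resize(p["img"][130:240,190:310,::-1],None,fx=5.4,fy=5.4,interpolation=cv2.INTER_LANCZOS4)
for v,col in [((0,-13,30),(0,0,255)),((0,-13,-30),(0,0,255)),((0,-32,0),(0,255,0))]:
    u=((proj(p,s["eef_pos"]+M@np.array(v))[0]-o)*5.4).astype(int);cv2.circle(g,tuple(int(x) for x in u),4,col,-1)
cv2.imwrite("pics/s11.png",g)
E
```

```text
clock: 8.28
eef_pos: [584.8, 29.9, 98.5]
eef_rot: [-1.709, 0.0, -0.093]
wrist_force: [-0.3, -0.5, -0.5]
finger_gap: 60.0
eef [584.71  29.53  98.31] [-1.7087e+00  4.0000e-04 -9.3800e-02] F [-0.6  0.1 -0.4] gap 60.290849793512194
cam in tool [ -69.81 -197.71   -0.91] rot [-79.44 -62.04 -79.45]
```

View pics/s11.png

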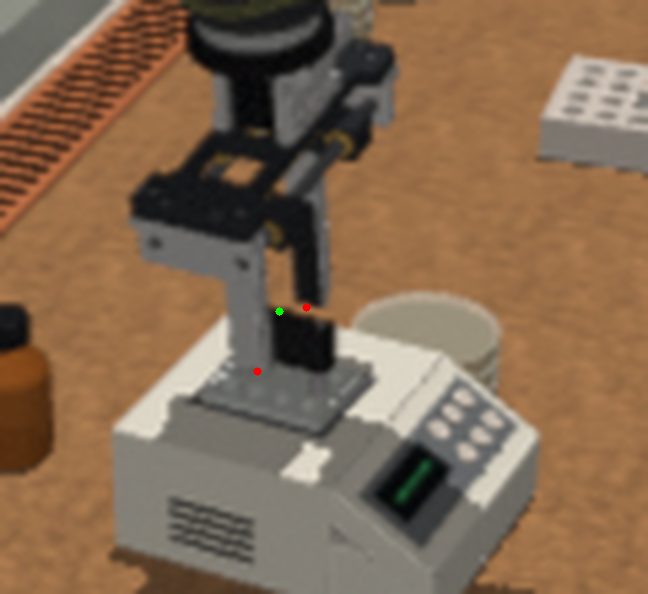

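```bash
python3 -m jog '[0,0,0,3,0,0, 0,2,0.3,6,0,0, 0,5,0.7,8,0,0, 0,9,1.3,8,0,0, 0,13,1.8,8,0,0, 0,14.85,2.09,8,0,0, 0,14.85,2.09,8,0,0]' && python3 -m jog '[0,0,0,0,0,0, 0,0,0,0,0,0, 0,0,0,0,0,0, 0,0,0,0,0,0, 0,0,0,0,0,0, 0,0,0,0,0,0, 0,0,0,0,0,0]' 8 58
python3 camrel.py
cat > plan.py <<'E'
import sys,numpy as np
# states (phi deg left+, h mm); returns V=(lateral, up) of TCP rel. to home TCP
K=29.7
def V(phi,h):
    f=np.radians(phi);a=abs(f)
    Lz=-26+h-28*np.sin(a)
    lo=-29.5+28*np.cos(a); hi=29.5-28*np.cos(a)-max(-Lz,0)*np.tan(a)
    yf=(lo+hi)/2*np.sign(f) if f else 0
    return np.array([yf+K*np.sin(f), h+K*(np.cos(f)-1)]),(hi-lo)/2,Lz+26
def rel(p0,h0,p1,h1):
    d=V(p1,h1)[0]-V(p0,h0)[0];f=np.radians(p0)
    # tool z=(cos,-sin) in (lat,up) ; tool y=-(sin,cos)
    return -(d@[np.sin(f),np.cos(f)]), d@[np.cos(f),-np.sin(f)], -(p1-p0)
p0,h0,p1,h1,n=map(float,sys.argv[1:6]);n=int(n)
for i in range(1,n+1):
    p=p0+(p1-p0)*i/n;h=h0+(h1-h0)*i/n
    y,z,r=rel(p0,h0,p,h);_,sl,lc=V(p,h)
    print(f"phi {p:.2f} h {h:.2f}: 0,{y:.2f},{z:.2f},{r:.2f},0,0   slack {sl:.2f} lowcorner {lc:.2f}")
E
python3 plan.py 0 0 5.5 2.5 6
```

```text
clock: 8.97
eef_pos: [584.5, 29.5, 82.9]
eef_rot: [-1.571, 0.001, -0.094]
wrist_force: [-0.0, -0.6, 0.1]
finger_gap: 59.9
clock: 9.55
eef_pos: [584.8, 29.4, 83.7]
eef_rot: [-1.571, -0.0, -0.094]
wrist_force: [-0.1, -0.1, -0.1]
finger_gap: 16.9
eef [584.85  29.41  83.7 ] [-1.5707e+00 -1.0000e-04 -9.4300e-02] F [-0.4 -0.9 -0.3] gap 15.897359502987298
cam in tool [ -69.82 -197.64   -1.26] rot [-79.44 -62.03 -79.41]
phi 0.92 h 0.42: 0,-0.41,0.27,-0.92,0,0   slack 1.30 lowcorner -0.03
phi 1.83 h 0.83: 0,-0.82,0.53,-1.83,0,0   slack 1.10 lowcorner -0.06
phi 2.75 h 1.25: 0,-1.22,0.80,-2.75,0,0   slack 0.91 lowcorner -0.09
phi 3.67 h 1.67: 0,-1.61,1.06,-3.67,0,0   slack 0.72 lowcorner -0.12
phi 4.58 h 2.08: 0,-1.99,1.32,-4.58,0,0   slack 0.54 lowcorner -0.15
phi 5.50 h 2.50: 0,-2.36,1.59,-5.50,0,0   slack 0.37 lowcorner -0.18
```

```bash
python3 -m jog '[0,0,0,0,0,0, 0,0,0,0,0,0, 0,-0.4,0.27,-0.9,0,0, 0,-0.8,0.53,-1.8,0,0, 0,-1.2,0.8,-2.75,0,0, 0,-1.6,1.06,-3.7,0,0, 0,-2.0,1.32,-4.6,0,0, 0,-2.36,1.59,-5.5,0,0, 0,-2.36,1.59,-5.5,0,0]'
cat > look.py <<'E'
import sys
from h import *
tag=sys.argv[1]
s=manip.read_state();print("eef",s["eef_pos"].round(2),s["eef_rot"].round(4),"F",s["wrist_force"].round(1),"M",s["moment"].round(2),"gap",round(float(s["finger_gap"]),1),s["clock"])
ps={n:manip.camera(n) for n in ["side","wrist"]}
a=ps["side"]["img"][155:245,195:300,::-1];b=ps["wrist"]["img"][40:290,90:430,::-1]
a=cv2.resize(a,(400,343),interpolation=cv2.INTER_LANCZOS4);b=cv2.resize(b,(400,343),interpolation=cv2.INTER_CUBIC)
cv2.imwrite(f"pics/k{tag}.png",np.hstack([a,b]))
E
python3 look.py 1; python3 plan.py 5.5 2.5 -6 5.5 10
```

```text
clock: 10.35
eef_pos: [585.0, 31.2, 86.2]
eef_rot: [-1.669, -0.0, -0.093]
wrist_force: [-0.5, 0.2, 1.5]
finger_gap: 15.7
eef [585.03  31.22  86.17] [-1.6686e+00 -1.0000e-04 -9.3500e-02] F [-0.5  0.2  1.5] M [ 0.36  0.02 -0.06] gap 15.7 10.35
phi 4.35 h 2.80: 0,-0.32,-0.33,1.15,0,0   slack 0.62 lowcorner 0.68
phi 3.20 h 3.10: 0,-0.63,-0.68,2.30,0,0   slack 0.86 lowcorner 1.54
phi 2.05 h 3.40: 0,-0.92,-1.04,3.45,0,0   slack 1.10 lowcorner 2.40
phi 0.90 h 3.70: 0,-1.20,-1.42,4.60,0,0   slack 1.32 lowcorner 3.26
phi -0.25 h 4.00: 0,-1.47,-1.82,5.75,0,0   slack 1.45 lowcorner 3.88
phi -1.40 h 4.30: 0,-1.72,-2.21,6.90,0,0   slack 1.23 lowcorner 3.62
phi -2.55 h 4.60: 0,-1.97,-2.60,8.05,0,0   slack 1.02 lowcorner 3.35
phi -3.70 h 4.90: 0,-2.20,-2.99,9.20,0,0   slack 0.82 lowcorner 3.09
phi -4.85 h 5.20: 0,-2.42,-3.36,10.35,0,0   slack 0.62 lowcorner 2.83
phi -6.00 h 5.50: 0,-2.63,-3.73,11.50,0,0   slack 0.42 lowcorner 2.57
```

View pics/k1.png

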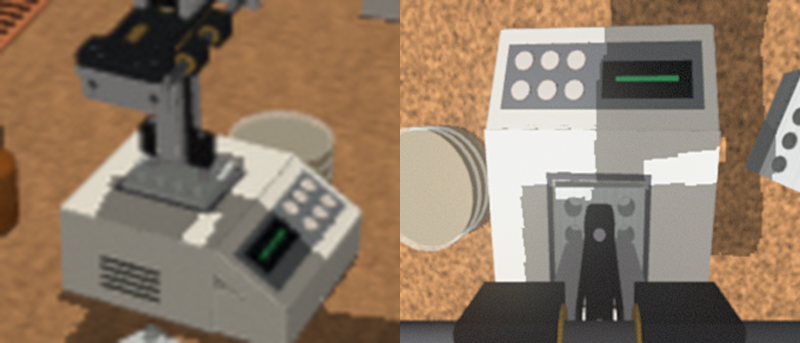

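```bash
python3 -m jog '[0,-0.32,-0.33,1.15,0,0, 0,-0.63,-0.68,2.3,0,0, 0,-0.92,-1.04,3.45,0,0, 0,-1.2,-1.42,4.6,0,0, 0,-1.47,-1.82,5.75,0,0, 0,-1.72,-2.21,6.9,0,0, 0,-1.97,-2.6,8.05,0,0, 0,-2.2,-2.99,9.2,0,0, 0,-2.42,-3.36,10.35,0,0, 0,-2.63,-3.73,11.5,0,0]' && python3 -m jog '[0,0,0,0,0,0]'
python3 look.py 2; python3 plan.py -6 5.5 6.5 9 10
```

```text
clock: 11.28
eef_pos: [584.6, 27.4, 89.0]
eef_rot: [-1.464, 0.0, -0.094]
wrist_force: [1.0, 1.1, -3.0]
finger_gap: 15.6
clock: 11.37
eef_pos: [584.6, 27.1, 89.0]
eef_rot: [-1.464, 0.0, -0.095]
wrist_force: [0.4, 4.1, -4.3]
finger_gap: 15.4
eef [584.57  27.08  88.98] [-1.464e+00  2.000e-04 -9.510e-02] F [ 0.4  4.1 -4.3] M [ 0.32 -0.16  0.03] gap 15.4 11.3667
phi -4.75 h 5.85: 0,-0.37,0.39,-1.25,0,0   slack 0.66 lowcorner 3.53
phi -3.50 h 6.20: 0,-0.73,0.80,-2.50,0,0   slack 0.89 lowcorner 4.49
phi -2.25 h 6.55: 0,-1.07,1.23,-3.75,0,0   slack 1.12 lowcorner 5.45
phi -1.00 h 6.90: 0,-1.39,1.68,-5.00,0,0   slack 1.33 lowcorner 6.41
phi 0.25 h 7.25: 0,-1.70,2.15,-6.25,0,0   slack 1.46 lowcorner 7.13
phi 1.50 h 7.60: 0,-1.99,2.62,-7.50,0,0   slack 1.26 lowcorner 6.87
phi 2.75 h 7.95: 0,-2.27,3.09,-8.75,0,0   slack 1.07 lowcorner 6.61
phi 4.00 h 8.30: 0,-2.53,3.54,-10.00,0,0   slack 0.88 lowcorner 6.35
phi 5.25 h 8.65: 0,-2.79,3.99,-11.25,0,0   slack 0.70 lowcorner 6.09
phi 6.50 h 9.00: 0,-3.03,4.43,-12.50,0,0   slack 0.53 lowcorner 5.83
```

View pics/k2.png

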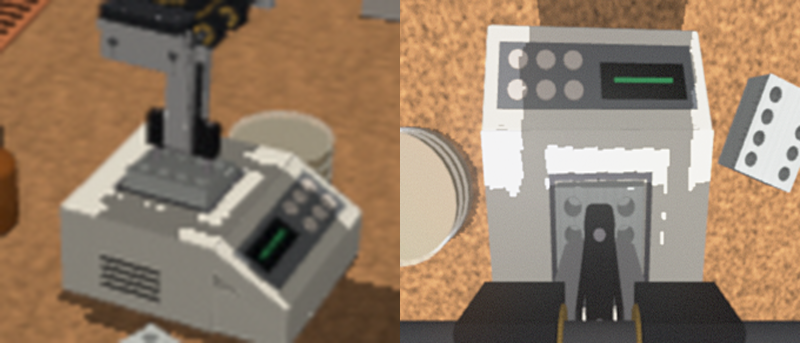

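```bash
python3 -m jog '[0,-0.37,0.6,-1.25,0,0, 0,-0.73,1.1,-2.5,0,0, 0,-1.07,1.53,-3.75,0,0, 0,-1.39,2.0,-5,0,0, 0,-1.7,2.45,-6.25,0,0, 0,-2.0,2.9,-7.5,0,0, 0,-2.27,3.4,-8.75,0,0, 0,-2.53,3.85,-10,0,0, 0,-2.79,4.3,-11.25,0,0, 0,-3.03,4.7,-12.5,0,0]' && python3 -m jog '[0,0,0,0,0,0]'
python3 look.py 3; python3 plan.py 6.5 9 -7 12 10
```

```text
clock: 12.3
eef_pos: [585.0, 32.0, 92.5]
eef_rot: [-1.686, 0.0, -0.094]
wrist_force: [-0.7, -1.3, -5.4]
finger_gap: 15.7
clock: 12.38
eef_pos: [585.1, 32.3, 92.5]
eef_rot: [-1.686, -0.0, -0.093]
wrist_force: [-0.1, -2.4, -3.6]
finger_gap: 15.3
eef [585.09  32.31  92.46] [-1.6863 -0.     -0.0935] F [-0.1 -2.4 -3.6] M [ 0.17  0.01 -0.09] gap 15.3 12.3833
phi 5.15 h 9.30: 0,-0.32,-0.45,1.35,0,0   slack 0.75 lowcorner 6.79
phi 3.80 h 9.60: 0,-0.62,-0.93,2.70,0,0   slack 0.96 lowcorner 7.74
phi 2.45 h 9.90: 0,-0.91,-1.43,4.05,0,0   slack 1.16 lowcorner 8.70
phi 1.10 h 10.20: 0,-1.17,-1.95,5.40,0,0   slack 1.35 lowcorner 9.66
phi -0.25 h 10.50: 0,-1.42,-2.49,6.75,0,0   slack 1.47 lowcorner 10.38
phi -1.60 h 10.80: 0,-1.65,-3.03,8.10,0,0   slack 1.29 lowcorner 10.02
phi -2.95 h 11.10: 0,-1.86,-3.55,9.45,0,0   slack 1.12 lowcorner 9.66
phi -4.30 h 11.40: 0,-2.06,-4.07,10.80,0,0   slack 0.95 lowcorner 9.30
phi -5.65 h 11.70: 0,-2.24,-4.58,12.15,0,0   slack 0.79 lowcorner 8.94
phi -7.00 h 12.00: 0,-2.41,-5.07,13.50,0,0   slack 0.64 lowcorner 8.59
```

View pics/k3.png

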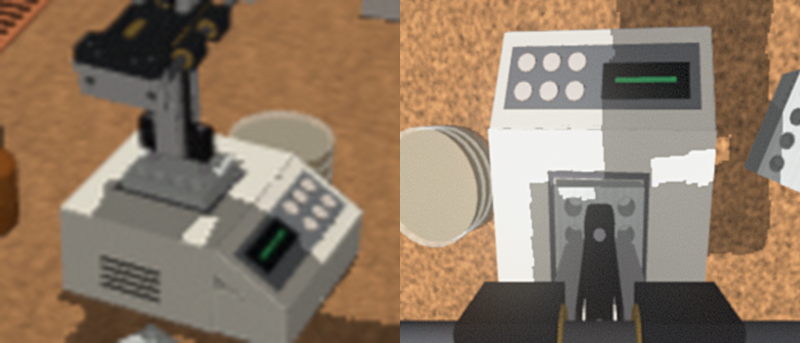

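```bash
python3 -m jog '[0,-0.32,-0.5,1.35,0,0, 0,-0.62,-1.0,2.7,0,0, 0,-0.91,-1.5,4.05,0,0, 0,-1.17,-2.0,5.4,0,0, 0,-1.42,-2.5,6.75,0,0, 0,-1.65,-3.05,8.1,0,0, 0,-1.86,-3.55,9.45,0,0, 0,-2.06,-4.07,10.8,0,0, 0,-2.24,-4.58,12.15,0,0, 0,-2.41,-5.07,13.5,0,0]' && python3 -m jog '[0,0,0,0,0,0]'
python3 look.py 4; python3 plan.py -7 12 7.5 15.5 10
```

```text
clock: 13.32
eef_pos: [584.6, 26.6, 95.6]
eef_rot: [-1.447, -0.0, -0.094]
wrist_force: [-0.8, 0.3, -2.5]
finger_gap: 15.8
clock: 13.4
eef_pos: [584.6, 26.3, 95.6]
eef_rot: [-1.446, -0.0, -0.095]
wrist_force: [-0.2, 1.9, -4.2]
finger_gap: 15.7
eef [584.59  26.35  95.59] [-1.4463e+00 -2.0000e-04 -9.5400e-02] F [-0.2  1.9 -4.2] M [0.13 0.07 0.01] gap 15.7 13.4
phi -5.55 h 12.35: 0,-0.37,0.52,-1.45,0,0   slack 0.84 lowcorner 9.64
phi -4.10 h 12.70: 0,-0.72,1.07,-2.90,0,0   slack 1.02 lowcorner 10.70
phi -2.65 h 13.05: 0,-1.05,1.65,-4.35,0,0   slack 1.20 lowcorner 11.76
phi -1.20 h 13.40: 0,-1.35,2.25,-5.80,0,0   slack 1.37 lowcorner 12.81
phi 0.25 h 13.75: 0,-1.63,2.87,-7.25,0,0   slack 1.47 lowcorner 13.63
phi 1.70 h 14.10: 0,-1.90,3.50,-8.70,0,0   slack 1.32 lowcorner 13.27
phi 3.15 h 14.45: 0,-2.14,4.11,-10.15,0,0   slack 1.18 lowcorner 12.91
phi 4.60 h 14.80: 0,-2.37,4.72,-11.60,0,0   slack 1.05 lowcorner 12.55
phi 6.05 h 15.15: 0,-2.58,5.30,-13.05,0,0   slack 0.92 lowcorner 12.20
phi 7.50 h 15.50: 0,-2.77,5.88,-14.50,0,0   slack 0.81 lowcorner 11.85
```

View pics/k4.png

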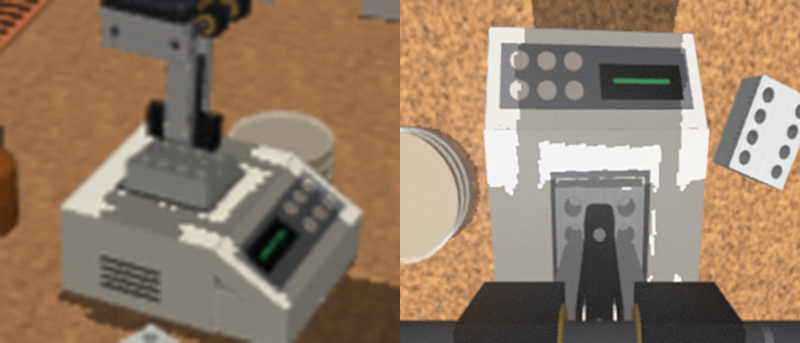

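Rising well, and the bath sits unchanged. Next swing left.

```bash
python3 -m jog '[0,-0.37,0.52,-1.45,0,0, 0,-0.72,1.07,-2.9,0,0, 0,-1.05,1.65,-4.35,0,0, 0,-1.35,2.25,-5.8,0,0, 0,-1.63,2.87,-7.25,0,0, 0,-1.9,3.5,-8.7,0,0, 0,-2.14,4.11,-10.15,0,0, 0,-2.37,4.72,-11.6,0,0, 0,-2.58,5.3,-13.05,0,0, 0,-2.77,5.88,-14.5,0,0]' && python3 -m jog '[0,0,0,0,0,0]'
python3 look.py 5; python3 plan.py 7.5 15.5 -7.5 19 10
```

```text
clock: 14.33
eef_pos: [585.4, 32.2, 100.2]
eef_rot: [-1.704, -0.001, -0.094]
wrist_force: [-3.9, -9.0, 3.9]
finger_gap: 15.7
clock: 14.42
eef_pos: [585.5, 32.3, 100.1]
eef_rot: [-1.705, -0.001, -0.093]
wrist_force: [-3.4, -6.7, 6.0]
finger_gap: 15.6
eef [585.49  32.27 100.06] [-1.7053e+00 -1.5000e-03 -9.3200e-02] F [-3.4 -6.7  6. ] M [-1.69  0.79 -0.06] gap 15.6 14.4167
phi 6.00 h 15.85: 0,-0.37,-0.58,1.50,0,0   slack 0.97 lowcorner 12.92
phi 4.50 h 16.20: 0,-0.71,-1.19,3.00,0,0   slack 1.11 lowcorner 14.00
phi 3.00 h 16.55: 0,-1.03,-1.83,4.50,0,0   slack 1.25 lowcorner 15.08
phi 1.50 h 16.90: 0,-1.33,-2.49,6.00,0,0   slack 1.38 lowcorner 16.17
phi 0.00 h 17.25: 0,-1.60,-3.18,7.50,0,0   slack 1.50 lowcorner 17.25
phi -1.50 h 17.60: 0,-1.85,-3.88,9.00,0,0   slack 1.39 lowcorner 16.87
phi -3.00 h 17.95: 0,-2.09,-4.56,10.50,0,0   slack 1.29 lowcorner 16.48
phi -4.50 h 18.30: 0,-2.30,-5.23,12.00,0,0   slack 1.20 lowcorner 16.10
phi -6.00 h 18.65: 0,-2.49,-5.89,13.50,0,0   slack 1.11 lowcorner 15.72
phi -7.50 h 19.00: 0,-2.67,-6.52,15.00,0,0   slack 1.04 lowcorner 15.35
```

View pics/k5.png

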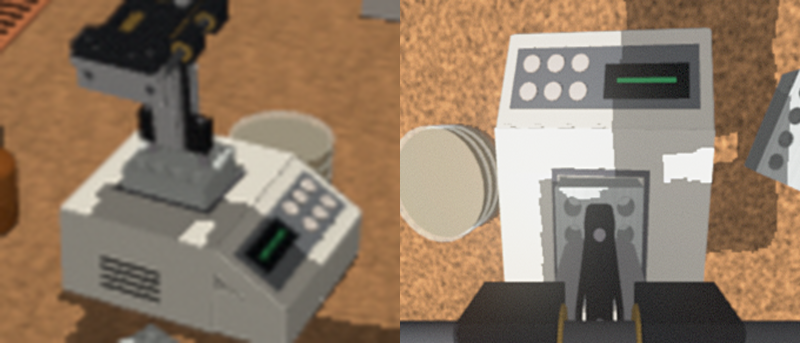

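```bash
python3 -m jog '[0,0,0,0,0,0]'; python3 - <<'E'
from h import *
for i in range(4):
    s=manip.read_state();print(s["clock"],s["eef_pos"].round(2),s["eef_rot"].round(4),s["wrist_force"].round(1),s["moment"].round(2),s["joints"].round(3),s["effort"].round(2)); p=manip.camera(["scene","side","scene","wrist"][i])
    if i==0: cv2.imwrite("pics/sc12.png",p["img"][:,:,::-1])
    if i==1: cv2.imwrite("pics/si12.png",p["img"][:,:,::-1])
E
```

```text
clock: 14.6
eef_pos: [585.5, 32.1, 100.1]
eef_rot: [-1.703, -0.001, -0.094]
wrist_force: [-3.5, -3.3, 4.7]
finger_gap: 15.3
14.6 [585.49  32.13 100.08] [-1.7031e+00 -1.5000e-03 -9.3900e-02] [-3.5 -3.3  4.7] [-1.07  0.73 -0.09] [ 0.057  0.479  1.492 -0.141  1.193 -1.367] [ 1.680e+00 -5.833e+01 -3.274e+01  8.800e-01 -1.040e+00  1.000e-02]
14.65 [585.48  32.14 100.07] [-1.703e+00 -1.400e-03 -9.400e-02] [-1.9 -3.3  5. ] [-1.01  0.69 -0.08] [ 0.057  0.479  1.492 -0.141  1.193 -1.367] [ 1.530e+00 -5.837e+01 -3.272e+01  8.800e-01 -1.010e+00  1.000e-02]
14.7 [585.49  32.13 100.08] [-1.703e+00 -1.500e-03 -9.400e-02] [-2.7 -3.1  6. ] [-1.05  0.74 -0.08] [ 0.057  0.478  1.492 -0.141  1.193 -1.367] [ 1.520e+00 -5.819e+01 -3.261e+01  9.100e-01 -1.030e+00  1.000e-02]
14.75 [585.5   32.12 100.09] [-1.7029e+00 -1.5000e-03 -9.4000e-02] [-3.2 -3.   5.6] [-1.08  0.77 -0.03] [ 0.057  0.478  1.492 -0.141  1.193 -1.367] [ 1.540e+00 -5.810e+01 -3.257e+01  9.300e-01 -1.050e+00  1.000e-02]
```

View pics/sc12.png

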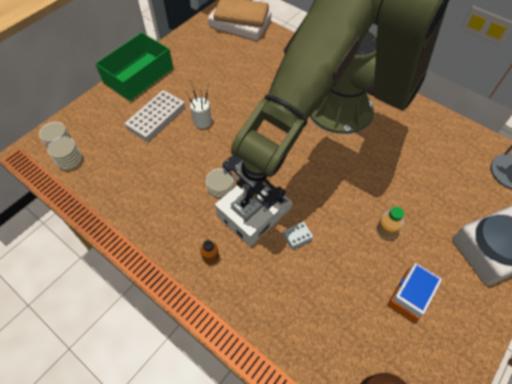

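View pics/si12.png

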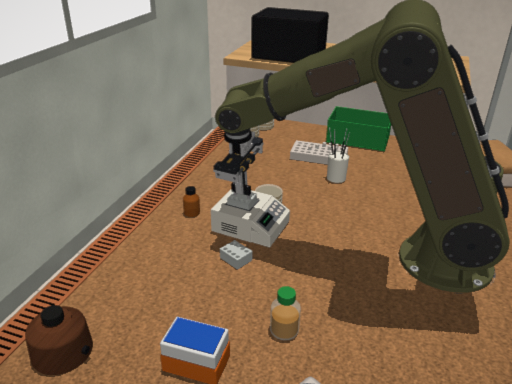

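```bash
python3 plan.py 7.5 15.5 -7.5 21 12
```

```text
phi 6.25 h 15.96: 0,-0.48,-0.49,1.25,0,0   slack 0.95 lowcorner 12.91
phi 5.00 h 16.42: 0,-0.93,-1.01,2.50,0,0   slack 1.08 lowcorner 13.98
phi 3.75 h 16.88: 0,-1.37,-1.55,3.75,0,0   slack 1.20 lowcorner 15.04
phi 2.50 h 17.33: 0,-1.80,-2.12,5.00,0,0   slack 1.31 lowcorner 16.11
phi 1.25 h 17.79: 0,-2.20,-2.70,6.25,0,0   slack 1.41 lowcorner 17.18
phi 0.00 h 18.25: 0,-2.59,-3.31,7.50,0,0   slack 1.50 lowcorner 18.25
phi -1.25 h 18.71: 0,-2.97,-3.93,8.75,0,0   slack 1.42 lowcorner 18.10
phi -2.50 h 19.17: 0,-3.33,-4.54,10.00,0,0   slack 1.35 lowcorner 17.95
phi -3.75 h 19.62: 0,-3.68,-5.14,11.25,0,0   slack 1.29 lowcorner 17.79
phi -5.00 h 20.08: 0,-4.01,-5.74,12.50,0,0   slack 1.24 lowcorner 17.64
phi -6.25 h 20.54: 0,-4.33,-6.33,13.75,0,0   slack 1.20 lowcorner 17.49
phi -7.50 h 21.00: 0,-4.64,-6.92,15.00,0,0   slack 1.17 lowcorner 17.35
```

```bash
python3 -m jog '[0,-0.48,-0.49,1.25,0,0, 0,-0.93,-1.0,2.5,0,0, 0,-1.37,-1.55,3.75,0,0, 0,-1.8,-2.1,5,0,0]'; python3 -c "
from cell import manip
s=manip.read_state();print(s['moment'])"
```

```text
clock: 15.13
eef_pos: [585.5, 30.1, 102.5]
eef_rot: [-1.615, -0.002, -0.094]
wrist_force: [-2.9, -3.4, 8.6]
finger_gap: 15.6
[-1.51383991  0.99380044 -0.15628771]
```

```bash
python3 look.py 6
```

```text
eef [585.51  30.07 102.5 ] [-1.615  -0.0022 -0.094 ] F [-2.9 -3.4  8.6] M [-1.51  0.99 -0.16] gap 15.6 15.1333
```

View pics/k6.png

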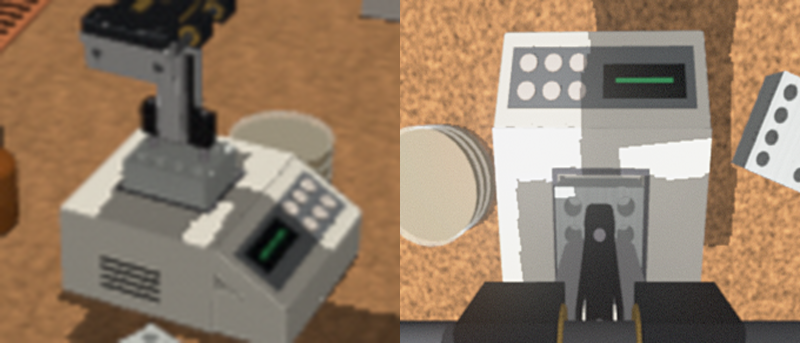

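```bash
python3 plan.py 2.5 17.33 -7.5 21 8
```

```text
phi 1.25 h 17.79: 0,-0.46,-0.55,1.25,0,0   slack 1.41 lowcorner 17.18
phi 0.00 h 18.25: 0,-0.90,-1.12,2.50,0,0   slack 1.50 lowcorner 18.25
phi -1.25 h 18.71: 0,-1.32,-1.70,3.75,0,0   slack 1.42 lowcorner 18.10
phi -2.50 h 19.16: 0,-1.74,-2.28,5.00,0,0   slack 1.35 lowcorner 17.94
phi -3.75 h 19.62: 0,-2.14,-2.85,6.25,0,0   slack 1.29 lowcorner 17.79
phi -5.00 h 20.08: 0,-2.52,-3.42,7.50,0,0   slack 1.24 lowcorner 17.64
phi -6.25 h 20.54: 0,-2.89,-3.98,8.75,0,0   slack 1.20 lowcorner 17.49
phi -7.50 h 21.00: 0,-3.25,-4.53,10.00,0,0   slack 1.17 lowcorner 17.35
```

```bash
python3 -m jog '[0,-0.46,-0.55,1.25,0,0, 0,-0.9,-1.12,2.5,0,0, 0,-1.32,-1.7,3.75,0,0, 0,-1.74,-2.28,5,0,0, 0,-2.14,-2.85,6.25,0,0, 0,-2.52,-3.42,7.5,0,0, 0,-2.89,-3.98,8.75,0,0, 0,-3.25,-4.53,10,0,0, 0,-3.25,-4.53,10,0,0]'; python3 look.py 7; python3 plan.py -7.5 21 8 24 10
```

```text
clock: 15.98
eef_pos: [584.8, 26.6, 104.5]
eef_rot: [-1.436, -0.001, -0.095]
wrist_force: [2.1, 7.8, 1.1]
finger_gap: 15.5
eef [584.8   26.61 104.51] [-1.4363e+00 -5.0000e-04 -9.5000e-02] F [2.1 7.8 1.1] M [ 1.77 -0.65 -0.03] gap 15.5 15.9833
phi -5.95 h 21.30: 0,-0.31,0.67,-1.55,0,0   slack 1.25 lowcorner 18.40
phi -4.40 h 21.60: 0,-0.59,1.37,-3.10,0,0   slack 1.33 lowcorner 19.45
phi -2.85 h 21.90: 0,-0.85,2.10,-4.65,0,0   slack 1.40 lowcorner 20.51
phi -1.30 h 22.20: 0,-1.08,2.85,-6.20,0,0   slack 1.46 lowcorner 21.56
phi 0.25 h 22.50: 0,-1.29,3.63,-7.75,0,0   slack 1.49 lowcorner 22.38
phi 1.80 h 22.80: 0,-1.48,4.41,-9.30,0,0   slack 1.45 lowcorner 21.92
phi 3.35 h 23.10: 0,-1.64,5.17,-10.85,0,0   slack 1.42 lowcorner 21.46
phi 4.90 h 23.40: 0,-1.79,5.91,-12.40,0,0   slack 1.39 lowcorner 21.01
phi 6.45 h 23.70: 0,-1.92,6.64,-13.95,0,0   slack 1.37 lowcorner 20.55
phi 8.00 h 24.00: 0,-2.02,7.35,-15.50,0,0   slack 1.36 lowcorner 20.10
```

View pics/k7.png

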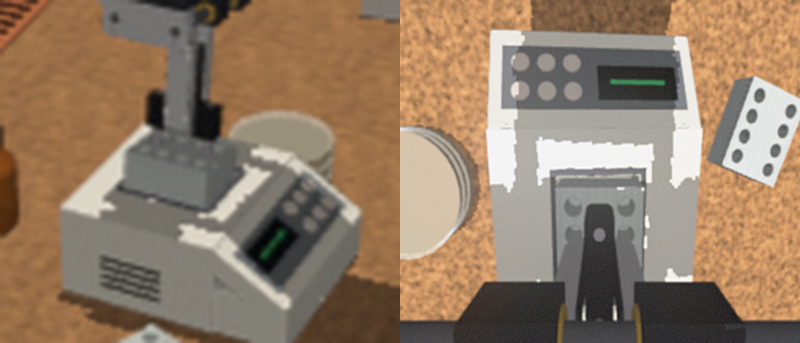

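```bash
python3 plan.py -7.5 21 5 24.5 10; python3 plan.py 5 24.5 0 28 5
```

```text
phi -6.25 h 21.35: 0,-0.36,0.55,-1.25,0,0   slack 1.24 lowcorner 18.30
phi -5.00 h 21.70: 0,-0.70,1.11,-2.50,0,0   slack 1.31 lowcorner 19.26
phi -3.75 h 22.05: 0,-1.03,1.70,-3.75,0,0   slack 1.37 lowcorner 20.22
phi -2.50 h 22.40: 0,-1.34,2.31,-5.00,0,0   slack 1.42 lowcorner 21.18
phi -1.25 h 22.75: 0,-1.63,2.94,-6.25,0,0   slack 1.46 lowcorner 22.14
phi 0.00 h 23.10: 0,-1.90,3.59,-7.50,0,0   slack 1.50 lowcorner 23.10
phi 1.25 h 23.45: 0,-2.16,4.24,-8.75,0,0   slack 1.47 lowcorner 22.84
phi 2.50 h 23.80: 0,-2.41,4.88,-10.00,0,0   slack 1.45 lowcorner 22.58
phi 3.75 h 24.15: 0,-2.64,5.52,-11.25,0,0   slack 1.44 lowcorner 22.32
phi 5.00 h 24.50: 0,-2.86,6.15,-12.50,0,0   slack 1.43 lowcorner 22.06
phi 4.00 h 25.20: 0,-0.70,-0.50,1.00,0,0   slack 1.47 lowcorner 23.25
phi 3.00 h 25.90: 0,-1.39,-1.03,2.00,0,0   slack 1.50 lowcorner 24.43
phi 2.00 h 26.60: 0,-2.07,-1.57,3.00,0,0   slack 1.51 lowcorner 25.62
phi 1.00 h 27.30: 0,-2.73,-2.14,4.00,0,0   slack 1.50 lowcorner 26.81
phi 0.00 h 28.00: 0,-3.39,-2.72,5.00,0,0   slack 1.50 lowcorner 28.00
```

```bash
python3 -m jog '[0,-0.36,0.7,-1.25,0,0, 0,-0.7,1.3,-2.5,0,0, 0,-1.03,1.9,-3.75,0,0, 0,-1.34,2.4,-5,0,0, 0,-1.63,2.95,-6.25,0,0, 0,-1.9,3.6,-7.5,0,0, 0,-2.16,4.2,-8.75,0,0, 0,-2.41,4.8,-10,0,0, 0,-2.64,5.4,-11.25,0,0, 0,-2.86,6.0,-12.5,0,0]'; python3 -m jog '[0,0,0,0,0,0]'; python3 look.py 8
```

```text
clock: 16.92
eef_pos: [585.1, 32.0, 108.1]
eef_rot: [-1.66, -0.0, -0.094]
wrist_force: [0.4, -1.1, -3.1]
finger_gap: 15.3
clock: 17.0
eef_pos: [585.1, 32.5, 108.0]
eef_rot: [-1.66, 0.0, -0.093]
wrist_force: [0.4, -0.1, -4.1]
finger_gap: 15.5
eef [585.07  32.55 108.03] [-1.6599  0.     -0.0933] F [ 0.4 -0.1 -4.1] M [ 0.18 -0.07 -0.05] gap 15.5 17.0
```

View pics/k8.png

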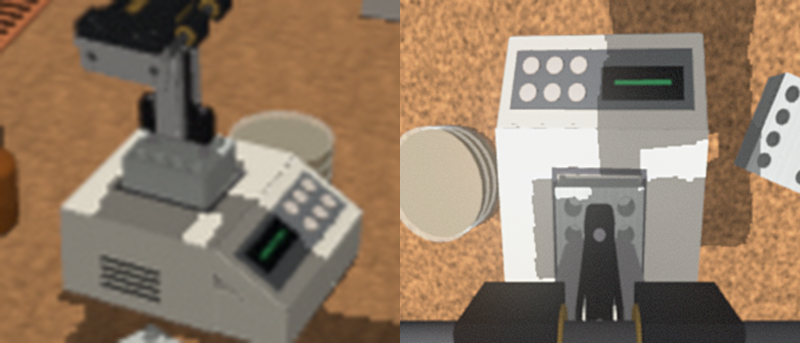

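```bash
python3 -m jog '[0,-0.7,-0.5,1,0,0, 0,-1.39,-1.03,2,0,0, 0,-2.07,-1.57,3,0,0, 0,-2.73,-2.14,4,0,0, 0,-3.39,-2.72,5,0,0, 0,-5.4,-2.9,5,0,0, 0,-8.4,-3.16,5,0,0, 0,-11.4,-3.42,5,0,0, 0,-14,-3.65,5,0,0, 0,-15.3,-3.77,5,0,0]'; python3 -m jog '[0,0,0,0,0,0, 0,0,0,0,0,0, 0,0,0,0,0,0]'; python3 look.py 9; python3 - <<'E'
from h import *
p=manip.camera("scene");cv2.imwrite("pics/sc13.png",p["img"][:,:,::-1])
# bath position vs first pictures
for n in ["scene","side"]:
    q=manip.camera(n)["img"];o=cv2.imread(f"pics/{n}0.png")[:,:,::-1]
    r={"scene":(218,200,292,245),"side":(210,205,292,245)}[n]
    a=cv2.cvtColor(np.ascontiguousarray(o[r[1]:r[3],r[0]:r[2]]),cv2.COLOR_RGB2GRAY).astype(np.float32);b=cv2.cvtColor(np.ascontiguousarray(q[r[1]:r[3],r[0]:r[2]]),cv2.COLOR_RGB2GRAY).astype(np.float32)
    print(n,cv2.phaseCorrelate(a,b))
E
```

```text
clock: 17.93
eef_pos: [585.0, 29.7, 124.2]
eef_rot: [-1.571, -0.001, -0.094]
wrist_force: [0.4, -0.0, -4.0]
finger_gap: 15.6
clock: 18.18
eef_pos: [584.8, 29.6, 123.5]
eef_rot: [-1.571, 0.0, -0.094]
wrist_force: [-0.3, -0.6, -2.4]
finger_gap: 15.6
eef [584.76  29.59 123.46] [-1.5708e+00  2.0000e-04 -9.4100e-02] F [-0.3 -0.6 -2.4] M [ 0.09 -0.04 -0.03] gap 15.6 18.1833
scene ((0.4787737476016076, 0.7238472053886547), 0.49489556248982747)
side ((0.06187685653721786, -0.060954895703343226), 0.7047332527902391)
```

View pics/k9.png

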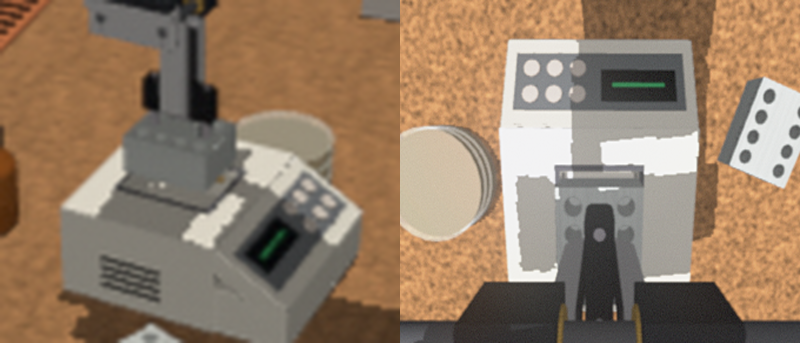

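View pics/sc13.png

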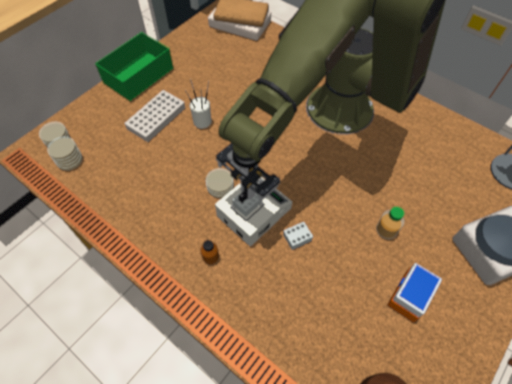

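```bash
python3 -m jog '[0,0,0,0,0,0, 0,0,0,0,0,0, 0,0,0,0,0,0]'; python3 - <<'E'
from h import *
p=manip.camera("side");w=manip.camera("wrist")
cv2.imwrite("pics/fin.png",cv2.resize(p["img"][165:235,205:290,::-1],None,fx=8,fy=8,interpolation=cv2.INTER_LANCZOS4))
s=manip.read_state();print(s["eef_pos"],s["wrist_force"],np.abs(s["qd"]).max(),s["finger_gap"])
for t in ["block_foot","block_grip"]: print(t,[(round(a["score"],2),np.round(onplane(w,a["xy"],{"block_foot":94,"block_grip":154}[t]),1)) for a in manip.tip_of(t,w)][:2])
E
```

```text
clock: 18.68
eef_pos: [584.8, 29.5, 123.6]
eef_rot: [-1.571, 0.0, -0.094]
wrist_force: [0.5, -0.5, -2.7]
finger_gap: 15.9
[584.81723117  29.48713281 123.59739049] [-0.39162006  0.32002244 -3.33965403] 0.0007289058590580677 15.532472664279114
block_foot []
block_grip [(0.65, array([587.2,  27.2, 154. ])), (0.54, array([529.3, 114.5, 154. ]))]
```

View pics/fin.png

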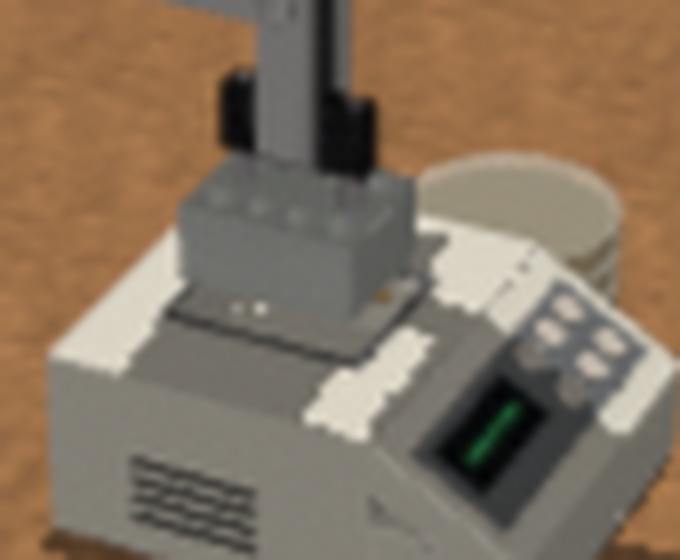

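The picture shows the block held upright, with its underside (around row 310) clear above the well rim. It is still, and the wrist force is just its weight. I'm handing it in.

```bash
python3 -c "
from cell import manip
print(manip.sign_off())"
```

```text
the job is handed in; nothing more can be done
None
```

The block is out of the well. The arm is holding it by its handle, upright and still, about 14 mm above the deck. I handed it in at about 19 s.

**Rocking:** I swung it left 5.5°, right 6°, left 6.5°, right 7°, left 7.5°, right 7.5° and left 5°, raising it 2.5 to 5.5 mm on each swing. I then brought it upright and lifted it clear.

**Last checks:**
- **Grip and stillness:** the finger gap is about 15.5 mm on the 16 mm handle. The tool is upright and the joints are still. The wrist force is about 3 N downward, which matches the block's weight.
- **Dry bath:** in the side camera it has shifted less than 0.1 pixel from the first picture. The scene camera gave 0.5 to 0.7 pixel, but the match was weak because the arm and shadows had moved.
- **Other things:** nothing else in the last scene picture looks moved.

**What went wrong or disagreed:**
- **First grasp:** it closed on air above the handle. The fingertips are really about 13 mm behind the reported TCP, not 22 mm ahead of it. I went lower, checked the tool's geometry with a small tilt in the open, and gripped again.
- **Unexpected forces:** on the fifth swing and the start of the sixth I saw up to about 9 N upward and 9 N sideways, and about 8 N sideways at the end of the sixth. I think this was the springs letting go under the block's edge. It was gone once the block was free.
- **Block foot:** the network did not find `block_foot` in the final wrist picture. The 14 mm comes from the arm's rise since gripping, and the side picture agrees.

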